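# Return the culture dishes to the stacks of their own medium

## Task

Four closed culture dishes are lying about on the bench: put each one back on the stack in the carrier that holds the same colour of agar, lying flat and squarely on top, lid up. Set each dish down rather than dropping it, and leave the carriers, the orange tube rack and the blue-capped sample pot standing where they are.

Things in the scene. Friction and masses are not known exactly. Their poses are not given: they have to be found in the camera images.
- dish_red: Loose closed 60 mm culture dish with dark red (blood) agar, clear lid, sealed with film so that it lifts as one piece: a plain disc 60 mm in diameter and 16 mm high, about 30 g, lying flat on the bench, lid up. Origin at the centre of its underside, z up; round, so yaw means nothing.
- dish_cream: Loose closed 60 mm culture dish with cream-yellow (nutrient) agar, clear lid, sealed with film so that it lifts as one piece: a plain disc 60 mm in diameter and 16 mm high, about 30 g, lying flat on the bench, lid up. Origin at the centre of its underside, z up; round, so yaw means nothing.
- dish_green: Loose closed 60 mm culture dish with dark green agar, clear lid, sealed with film so that it lifts as one piece: a plain disc 60 mm in diameter and 16 mm high, about 30 g, lying flat on the bench, lid up. Origin at the centre of its underside, z up; round, so yaw means nothing.
- dish_black: Loose closed 60 mm culture dish with black (charcoal) agar, clear lid, sealed with film so that it lifts as one piece: a plain disc 60 mm in diameter and 16 mm high, about 30 g, lying flat on the bench, lid up. Origin at the centre of its underside, z up; round, so yaw means nothing.
- stack_red: Wire dish carrier holding a stack of three dishes of dark red (blood) agar: round aluminium foot 84 mm in diameter and 5 mm high, on it three dishes 60 mm in diameter, held fast by three thin wire uprights and a wire ring (70 mm over all) that end 5 mm below the top. The flat top of the uppermost dish is 54 mm above the bench. Stands loose, about 350 g; slides if pushed. Origin at the centre of the underside of the foot, z up.
- stack_cream: Wire dish carrier holding a stack of two dishes of cream-yellow (nutrient) agar: round aluminium foot 84 mm in diameter and 5 mm high, on it two dishes 60 mm in diameter, held fast by three thin wire uprights and a wire ring (70 mm over all) that end 5 mm below the top. The flat top of the uppermost dish is 38 mm above the bench. Stands loose, about 350 g; slides if pushed. Origin at the centre of the underside of the foot, z up.
- stack_green: Wire dish carrier holding a stack of one dish of dark green agar: round aluminium foot 84 mm in diameter and 5 mm high, on it one dish 60 mm in diameter, held fast by three thin wire uprights and a wire ring (70 mm over all) that end 5 mm below the top. The flat top of the uppermost dish is 22 mm above the bench. Stands loose, about 350 g; slides if pushed. Origin at the centre of the underside of the foot, z up.
- stack_black: Wire dish carrier holding a stack of two dishes of black (charcoal) agar: round aluminium foot 84 mm in diameter and 5 mm high, on it two dishes 60 mm in diameter, held fast by three thin wire uprights and a wire ring (70 mm over all) that end 5 mm below the top. The flat top of the uppermost dish is 38 mm above the bench. Stands loose, about 350 g; slides if pushed. Origin at the centre of the underside of the foot, z up.
- tube_rack: Orange microtube rack with a few white-capped tubes, 56 mm (its x) by 96 mm (its y), 45 mm high with the tubes, loose, 140 g, a bystander. Origin at the centre of its underside.
- sample_pot: White sample pot with a blue screw cap, 43 mm in diameter, 57 mm high, loose, 75 g, a bystander. Origin at the centre of its underside.
There are look-alikes about, which are no part of the job. What is shaped like the dish_black but pink or purple is not meant.

How it is judged:
By the outcome, as a careful person would: the job done as asked, in the order asked, and still so for the second after the job is handed in, with the robot touching nothing.
It also fails if it takes over 96 s, if anything falls off the work surface, if the arm or the gripper's body presses on something with over 40 N, if the wrist force passes 120 N, or if a joint passes its speed limit or range.

## Robot

A 6-joint arm with a two-finger parallel gripper is mounted at the origin on the work surface. World frame = base frame: x ahead of the robot, y to its left, z up, the work surface at z = 0. Lengths are in m, angles in rad, forces in N, time in s.
With the tool pointing down it reaches from about 0.425 to 0.95 m from the base axis. Payload 3.5 kg.
Tool frame: the origin (TCP) lies at the very end of the fingers, on their centre line; the grasp point (between the pads) lies 19 mm behind it; z points along the fingers, y is the line along which they close (so a half turn about z gives the same grasp; the last joint's range is limited). The gripper opens to 85 mm and grips with 20 to 120 N. Pads are 22 mm wide; open, the fingers measure 114 mm over their backs; the gripper's body (76 mm by 85 mm) begins 54 mm behind the grasp point. The pads swing forward as they close: fully open they stand 13 mm farther back than shut.
Start: joints at [1.144, 0.286, 1.577, -0, 1.279, -0.15], TCP at [0.184, 0.649, 0.231] pointing down, gripper open.
Joint ranges: [-2.77, 2.77], [-0.9, 2.22], [0.21, 2.48], [-1.53, 4.67], [0.24, 2.81], [-2.84, 2.84]. Speed limits (rad/s): [2.79, 2.79, 3.14, 3.14, 3.14, 3.14].

## Interface

Orientations are given as a unit quaternion [x, y, z, w].
In Python, from plant import ctrl gives the robot as it stands.
- The arm moves only by the tool carry_out, never from a script. Its argument "deltas" is one flat list of numbers, 6 for each row, row after row: the shift along the tool's x, y, z in m, then the turn, a rotation vector about the tool's x, y, z in rad. A call has 1 to 5 rows; each row is the pose to reach, as a shift and turn from the pose commanded when the call began, along the tool's axes at that moment; what a row does not reach only later rows make up. A row lasts 1/8 s, in which the tool goes at most 62.5 mm and 10.7 degrees, less where a joint would pass 70% of its speed; a pose out of reach is approached as far as the arm can. A call with a gripper value outside its range is refused whole. "grip" is the opening in per cent of the stroke, from 0 (shut) to 100 (fully open), set as the call begins (left out, the last holds). The fingers move at their own pace and stop on an object; "grip_force" is the grip in N (left out, the last holds). Time passes only in rows, so rows that repeat a pose let the fingers close. It gives the time, the measured TCP pose, the force, the opening and the grip force at its end, in the units of the state.
- ctrl.get_state(): the state, without advancing time (a new reading comes with each control period).
- ctrl.read_camera(name): name is "side" or "top" or "wrist"; returns (picture, depth): 420x560x3 uint8, red, green, blue; 420x560 float32, m along the optical axis (not along the pixel's ray), 0 where there is no reading.
- ctrl.camera_model(name): a dict with "intrinsics" (3x3 intrinsics, pixels), "k1" (the pictures are not rectified: a ray, as slopes to the right and down, at radius r is drawn at 1 + k1 r^2 times it, then the intrinsics apply), "extrinsics" (4x4, takes a point from world to camera coordinates); the wrist camera has in their place "hand_eye" (4x4, takes a point from camera to tool coordinates, whose origin is the TCP and whose axes are the flange's). Camera axes: x right, y down, z forward; pixel columns grow to the right and rows downward; lengths in m; the calibration is good to about 2 mm. A picture is of the moment at which its call begins: read the wrist's pose just before it. camera_model takes no time and is no camera call.
- ctrl.sign_off(): hands the job in; it is judged then, once.
Trained networks look in the newest picture that a camera, given by its name, has taken for a name from the list of things; names that differ only in an ending like _2 or _b are one class to them, and where a whole thing is asked for, a point or a joint stands for the part that bears it (a point fixed in the world has none). Each returns a list of dicts, best first, with "score" (0 to 1); they miss things now and then, are a little off and sometimes report something else, mostly with a low value. They report only what shows in the picture. A call takes as long as a camera call. They do not tell look-alikes from the thing itself.
- ctrl.find_in(camera, query): "uv" ([column, row] in pixels, amid what is visible of it).
The state is a dict: "time": time; "qpos": joint angles; "dq": joint speeds; "joint_efforts": joint torques, N m; "eef_pos": TCP position; "tcp_rot": TCP orientation; "contact_force": force on the tool from outside, world axes, zero at the start; "wrist_torque": the same for the moment, N m; "opening": opening from 0.0 (shut) to 1.0 (fully open); "finger_force": force on a finger pad.
Only numpy, scipy, OpenCV 4.12 (cv2) and the standard library are available. Lean on these libraries where they do the work, as an engineer would, in place of code of your own. Each camera call takes 0.05 s, during which the arm holds its last target. There are 200 camera calls.

## Working session

There is one attempt and no reset: what is moved stays moved. The work goes in short steps, Python scripts to look and compute and a tool call to move; the robot and the scene stay as the last step left them, time stands still between calls to the robot, and variables do not carry over. Pictures are saved under pics/ and viewed, at most 14 in all, crops included, and the job is handed in when it is done.

Besides the shell and the picture viewer there is one more tool, called after "Call:" as a command line: name --argument value ..., lists and objects as JSON in quotes. carry_out: Moves the arm, as the interface text tells. Its arguments: {"type":"object","properties":{"deltas":{"type":"array"},"grip":{"type":"number"},"grip_force":{"type":"number"}},"required":["deltas"]}

```bash
ls; mkdir -p pics; cat > h.py <<'E'
import numpy as np, cv2
from scipy.spatial.transform import Rotation as R
from plant import ctrl
names=["dish_red","dish_cream","dish_green","dish_black","stack_red","stack_cream","stack_green","stack_black","tube_rack","sample_pot"]
def shot(cam,fn=None):
    s=ctrl.get_state(); im,d=ctrl.read_camera(cam)
    if fn: cv2.imwrite('pics/'+fn,im[:,:,::-1])
    m=ctrl.camera_model(cam)
    if cam=='wrist':
        T=np.eye(4);T[:3,:3]=R.from_quat(s['tcp_rot']).as_matrix();T[:3,3]=s['eef_pos']
        T=T@np.array(m['hand_eye'])
    else: T=np.linalg.inv(np.array(m['extrinsics']))
    return im,d,np.array(m['intrinsics']),m['k1'],T
def ray(u,v,K,k1):
    x=(u-K[0,2])/K[0,0];y=(v-K[1,2])/K[1,1]
    return cv2.undistortPoints(np.array([[[u,v]]],float),K,np.array([k1,0,0,0.]))[0,0]
def at_z(u,v,z,K,k1,T):
    r=T[:3,:3]@np.append(ray(u,v,K,k1),1); o=T[:3,3]
    return o+r*(z-o[2])/r[2]
def at_d(u,v,d,K,k1,T):
    return T[:3,:3]@(np.append(ray(u,v,K,k1),1)*d)+T[:3,3]
E
python3 - <<'E'
from h import *
im,d,K,k1,T=shot('top','top1.png')
print(T.round(3),K,k1)
for n in names:
    for f in ctrl.find_in('top',n)[:4]:
        u,v=f['uv']; dd=d[int(v),int(u)]
        print(n,round(f['score'],2),np.round(f['uv']),at_d(u,v,dd,K,k1,T).round(3), im[int(v),int(u)])
im,d,K,k1,T=shot('side','side1.png')
print(ctrl.get_state())
E
```

```text
pics
[[ 0.02  -0.991  0.129  0.387]
 [-0.999 -0.017  0.028  0.005]
 [-0.026 -0.13  -0.991  1.049]
 [ 0.     0.     0.     1.   ]] [[463.90611206   0.         283.30514267]
 [  0.         463.90611206 211.89498557]
 [  0.           0.           1.        ]] -0.03589381378330496
dish_red 0.65 [348. 249.] [ 0.442 -0.11   0.017] [61 19 20]
dish_cream 0.78 [454. 206.] [ 0.542 -0.346  0.018] [81 69 40]
dish_green 0.58 [261. 239.] [0.459 0.084 0.015] [22 53 33]
dish_green 0.22 [348. 250.] [ 0.44  -0.112  0.014] [61 19 20]
dish_black 0.96 [281. 140.] [0.688 0.043 0.016] [73 30 91]
dish_black 0.95 [234. 150.] [0.662 0.151 0.019] [17 18 18]
dish_black 0.65 [125. 148.] [0.665 0.405 0.015] [122  74  92]
dish_black 0.63 [187. 181.] [0.59  0.257 0.012] [123  77  95]
stack_red 0.83 [172. 280.] [0.367 0.269 0.052] [59 18 19]
stack_green 0.78 [130. 195.] [0.554 0.384 0.02 ] [19 50 30]
stack_black 0.75 [442. 283.] [ 0.37  -0.31   0.037] [20 20 22]
tube_rack 0.79 [298. 193.] [0.563 0.003 0.038] [120  64   0]
sample_pot 0.92 [198. 219.] [0.498 0.218 0.057] [ 17  57 111]
{'time': 0.6, 'qpos': array([ 1.14402515e+00,  2.86282557e-01,  1.57668404e+00,  1.70085984e-06,
        1.27858209e+00, -1.50000053e-01]), 'dq': array([-0.00039021, -0.0023422 , -0.00029299, -0.00015881,  0.00433101,
       -0.00027106]), 'joint_efforts': array([-9.63696002e-04, -4.05671775e+01, -2.92741656e+01, -1.37401412e-04,
        7.15471888e-04, -2.44016668e-06]), 'eef_pos': array([0.18441461, 0.64931723, 0.23134516]), 'tcp_rot': array([1.37944535e-01, 9.90439955e-01, 2.13077847e-05, 5.47160782e-06]), 'contact_force': array([-0.24484078,  0.04500547,  0.30857467]), 'wrist_torque': array([0.03290765, 0.04697376, 0.05726749]), 'finger_force': 0.0, 'opening': 1.002558945504685}
```

View pics/top1.png

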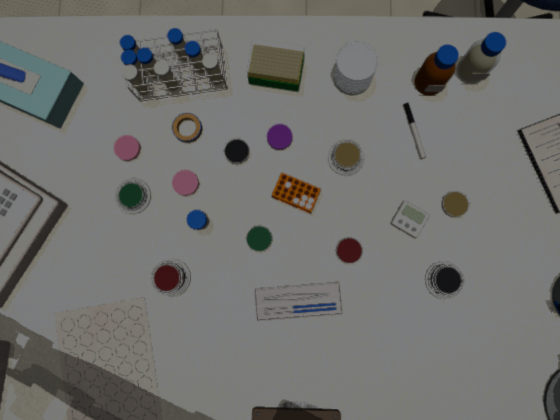

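View pics/side1.png

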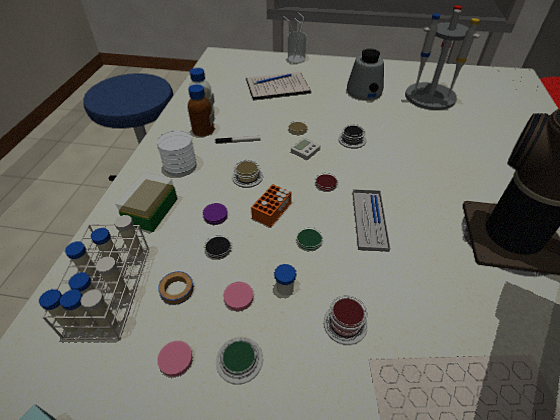

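The top view shows these positions in pixels:

| Agar | Loose dish | Stack |
|---|---|---|
| Red | (349,250) | (168,278) |
| Cream | (455,204) | (347,154) |
| Green | (259,238) | (131,195) |
| Black | (236,151) | (446,279) |

The pink discs (127,148) and (186,182) and the purple one (280,137) are look-alikes. The side view agrees with this.

```bash
cat >> h.py <<'E'
def centre(u,v,ztop,S,r=0.033):
    """centre of a flat disc top near pixel u,v, from depth; iterated"""
    im,d,K,k1,T=S
    H,W=d.shape; uu,vv=np.meshgrid(np.arange(W),np.arange(H))
    p=cv2.undistortPoints(np.stack([uu,vv],-1).reshape(-1,1,2).astype(float),K,np.array([k1,0,0,0.])).reshape(H,W,2)
    P=np.concatenate([p,np.ones((H,W,1))],-1)*d[...,None]@T[:3,:3].T+T[:3,3]
    c=at_z(u,v,ztop,K,k1,T)[:2]
    for i in range(6):
        m=(d>0)&(np.hypot(P[...,0]-c[0],P[...,1]-c[1])<r+.004)&(abs(P[...,2]-ztop)<.007)
        Q=P[m][:,:3]
        if len(Q)<20: return None
        (cx,cy),rad=cv2.minEnclosingCircle((Q[:,:2]*1000).astype(np.float32)); c=Q[:,:2].mean(0)
    return c.round(4),np.round([cx,cy,rad],1),np.median(Q[:,2]).round(4),len(Q)
E
python3 - <<'E'
from h import *
S=shot('top')
for n,u,v,z in [('dr',349,250,.016),('dc',455,204,.016),('dg',259,238,.016),('db',236,151,.016),('sr',168,278,.054),('sc',347,154,.038),('sg',131,195,.022),('sb',446,279,.038),('pot',198,219,.057)]:
    print(n,centre(u,v,z,S))
print(ctrl.camera_model('wrist'))
E
```

```text
dr (array([ 0.4396, -0.1133]), array([ 440.1, -113.5,   30.1]), np.float64(0.0159), 586)
dc (array([ 0.5478, -0.3513]), array([ 549.5, -352. ,   31.3]), np.float64(0.0161), 579)
dg (array([0.4629, 0.0885]), array([463. ,  88.6,  30. ]), np.float64(0.0155), 567)
db (array([0.6642, 0.1455]), array([664.2, 146.1,  30.5]), np.float64(0.0154), 530)
sr (array([0.3709, 0.2839]), array([370.9, 284.2,  34.7]), np.float64(0.0531), 692)
sc (array([ 0.6526, -0.1057]), array([ 653.7, -105.9,   34.4]), np.float64(0.0372), 623)
sg (array([0.555 , 0.3841]), array([556. , 384.5,  34. ]), np.float64(0.0209), 568)
sb (array([ 0.378 , -0.3236]), array([ 378.4, -323.8,   34.7]), np.float64(0.0376), 719)
pot (array([0.4984, 0.2225]), array([498.8, 223.2,  22.3]), np.float64(0.0564), 316)
{'intrinsics': array([[312.56264935,   0.        , 281.37110903],
       [  0.        , 312.56264935, 199.16051617],
       [  0.        ,   0.        ,   1.        ]]), 'k1': -0.0644218492754958, 'hand_eye': array([[-4.28763994e-05, -9.47701253e-01, -3.19158789e-01,
         8.30068109e-02],
       [ 9.99999954e-01, -1.36888342e-04,  2.72130546e-04,
         1.45327844e-04],
       [-3.01587576e-04, -3.19158763e-01,  9.47701215e-01,
        -1.42107734e-01],
       [ 0.00000000e+00,  0.00000000e+00,  0.00000000e+00,
         1.00000000e+00]])}
```

Call:
carry_out --deltas '[-0.05, -0.0294, 0, 0, 0, -0.14, -0.1, -0.0588, 0, 0, 0, -0.277, -0.15, -0.0882, 0, 0, 0, -0.277, -0.2, -0.1176, 0, 0, 0, -0.277, -0.25, -0.147, 0, 0, 0, -0.277]' --grip 100 --grip_force 30

```text
time: 1.27
eef_pos: [0.3859, 0.4382, 0.2317]
tcp_rot: [-0.0, 1.0, 0.0, 0.0]
contact_force: [0.5, 0.2, -0.8]
opening: 0.996
finger_force: 0.0
```

Call:
carry_out --deltas '[-0.041, -0.043, 0.01, 0, 0, 0, -0.082, -0.086, 0.02, 0, 0, 0, -0.123, -0.129, 0.03, 0, 0, 0, -0.164, -0.172, 0.05, 0, 0, 0, -0.205, -0.215, 0.06, 0, 0, 0]'

```text
time: 1.9
eef_pos: [0.5905, 0.223, 0.1703]
tcp_rot: [-0.0, 1.0, -0.0, -0.001]
contact_force: [0.4, 0.5, 0.7]
opening: 1.0
finger_force: 0.0
```

Call:
carry_out --deltas '[-0.037, -0.04, 0.02, 0, 0, 0, -0.074, -0.078, 0.05, 0, 0, 0, -0.074, -0.078, 0.07, 0, 0, 0, -0.074, -0.078, 0.07, 0, 0, 0]'

```text
time: 2.4
eef_pos: [0.6618, 0.1466, 0.0985]
tcp_rot: [0.0, 1.0, -0.0, -0.003]
contact_force: [-0.8, 0.9, 0.2]
opening: 0.997
finger_force: 0.0
```

```bash
cat > wl.py <<'E'
import sys
from h import *
# wl.py fn x y ztop : wrist look at a disc expected at x,y
fn,x,y,z=sys.argv[1],*map(float,sys.argv[2:5])
S=shot('wrist',fn); T=np.linalg.inv(S[4]); p=T[:3,:3]@[x,y,z]+T[:3,3]
uv=cv2.projectPoints(p.reshape(1,1,3),np.zeros(3),np.zeros(3),S[2],np.array([S[3],0,0,0.]))[0][0,0]
s=ctrl.get_state(); c=centre(*uv,z,S)
print(s['time'],s['eef_pos'].round(4),s['tcp_rot'].round(3),uv.round(),c)
if c: print('world delta',(c[1][:2]/1000-s['eef_pos'][:2]).round(4))
E
python3 wl.py w1.png .664 .146 .016
```

```text
2.45 [0.6626 0.1473 0.1004] [-0.     1.     0.    -0.001] [280. 211.] (array([0.6619, 0.1477]), array([663.5, 147.7,  30.3]), np.float64(0.0153), 4570)
world delta [0.0009 0.0004]
```

View pics/w1.png

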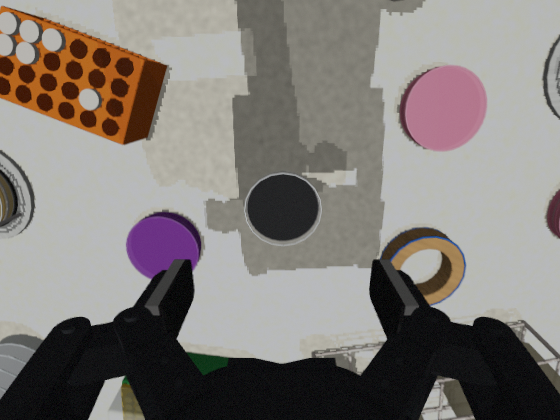

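Call:
carry_out --deltas '[-0.001, 0, 0.04, 0, 0, 0, -0.001, 0, 0.08, 0, 0, 0, -0.001, 0, 0.098, 0, 0, 0, -0.001, 0, 0.098, 0, 0, 0]'

```text
time: 2.95
eef_pos: [0.664, 0.1475, 0.003]
tcp_rot: [-0.001, 1.0, -0.0, -0.001]
contact_force: [0.1, -0.8, -0.1]
opening: 1.001
finger_force: 0.0
```

The wrist view shows the black dish at (283,208), centred between the fingers. Purple is clear at (164,246), so I'm closing the gripper.

Call:
carry_out --deltas '[0, 0, 0, 0, 0, 0, 0, 0, 0, 0, 0, 0, 0, 0, 0, 0, 0, 0, 0, 0, 0, 0, 0, 0]' --grip 50

```text
time: 3.45
eef_pos: [0.6669, 0.147, 0.0065]
tcp_rot: [-0.0, 1.0, 0.0, 0.002]
contact_force: [-0.7, 1.0, 6.2]
opening: 0.681
finger_force: 32.4
```

Call:
carry_out --deltas '[0, 0, -0.03, 0, 0, 0, 0, 0, -0.08, 0, 0, 0, 0, 0, -0.13, 0, 0, 0, 0.02, -0.034, -0.13, 0, 0, 0, 0.048, -0.079, -0.13, 0, 0, 0]'

```text
time: 4.08
eef_pos: [0.6174, 0.0673, 0.1353]
tcp_rot: [-0.001, 1.0, -0.0, 0.002]
contact_force: [0.1, -0.3, -0.0]
opening: 0.681
finger_force: 32.2
```

Call:
carry_out --deltas '[0.028, -0.046, 0, 0, 0, 0, 0.056, -0.092, 0, 0, 0, 0, 0.084, -0.138, 0, 0, 0, 0, 0.112, -0.184, 0, 0, 0, 0, 0.14, -0.23, 0, 0, 0, 0]'

```text
time: 4.7
eef_pos: [0.476, -0.1639, 0.134]
tcp_rot: [-0.0, 1.0, -0.0, 0.001]
contact_force: [0.6, -0.4, 0.5]
opening: 0.679
finger_force: 32.2
```

Call:
carry_out --deltas '[0.028, -0.046, 0, 0, 0, 0, 0.056, -0.092, 0, 0, 0, 0, 0.084, -0.138, 0, 0, 0, 0, 0.098, -0.162, 0, 0, 0, 0, 0.098, -0.162, 0, 0, 0, 0]'

```text
time: 5.32
eef_pos: [0.3781, -0.3261, 0.1339]
tcp_rot: [0.002, 1.0, -0.0, 0.0]
contact_force: [0.4, 0.5, -0.2]
opening: 0.681
finger_force: 32.2
```

```bash
python3 wl.py w2.png .378 -.324 .038; python3 -c "
from h import *
print(ctrl.get_state()['opening'])"
```

```text
5.375 [ 0.3786 -0.3249  0.1337] [ 0.001  1.    -0.     0.   ] [284. 202.] (array([ 0.3654, -0.3223]), array([ 377.1, -323. ,   34.3]), np.float64(0.0372), 2799)
world delta [-0.0015  0.0019]
0.6779828680316502
```

View pics/w2.png

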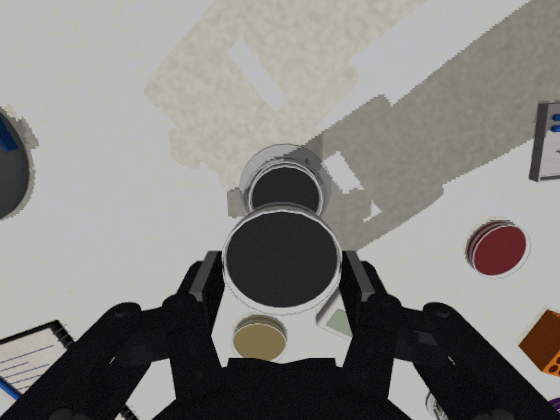

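The dish is held level at (282,258), with the black stack below at (285,195). I'll measure where the dish sits in the hand.

```bash
cat > held.py <<'E'
from h import *
S=shot('wrist'); s=ctrl.get_state(); p=s['eef_pos']
im,d,K,k1,T=S
H,W=d.shape; uu,vv=np.meshgrid(np.arange(225,341,3),np.arange(208,308,3))
Q=np.array([at_d(u,v,d[v,u],K,k1,T) for u,v in zip(uu.ravel(),vv.ravel()) if d[v,u]>0])-p
Q=Q[abs(Q[:,2]-.01)<.012]
A=np.c_[Q[:,:2],np.ones(len(Q))]; f=np.linalg.lstsq(A,Q[:,2],rcond=None)[0]
e=abs(Q[:,2]-A@f)<.003
(cx,cy),r=cv2.minEnclosingCircle((Q[e][:,:2]*1000).astype(np.float32))
print('held rel TCP mm',round(cx,1),round(cy,1),round(r,1),'plane',f.round(4),'tcp',p.round(4))
E
python3 held.py
```

```text
held rel TCP mm -3.5 0.3 30.4 plane [0.0097 0.0006 0.009 ] tcp [ 0.379  -0.3241  0.1335]
```

Call:
carry_out --deltas '[-0.0025, 0, 0.035, 0, 0, 0, -0.0025, 0, 0.07, 0, 0, 0, -0.0025, 0, 0.08, 0, 0, 0, -0.0025, 0, 0.085, 0, 0, 0, -0.0025, 0, 0.086, 0, 0, 0]'

```text
time: 6.05
eef_pos: [0.3822, -0.3248, 0.0483]
tcp_rot: [-0.0, 1.0, -0.001, 0.001]
contact_force: [-0.2, -0.4, 0.0]
opening: 0.679
finger_force: 32.3
```

Call:
carry_out --deltas '[0, 0, 0.001, 0, 0, 0, 0, 0, 0.002, 0, 0, 0, 0, 0, 0.003, 0, 0, 0]'

```text
time: 6.42
eef_pos: [0.3815, -0.3247, 0.0447]
tcp_rot: [-0.0, 1.0, -0.0, 0.0]
contact_force: [0.3, -0.3, 0.4]
opening: 0.68
finger_force: 32.3
```

Call:
carry_out --deltas '[0, 0, 0.001, 0, 0, 0, 0, 0, 0.0015, 0, 0, 0, 0, 0, 0.002, 0, 0, 0]'

```text
time: 6.8
eef_pos: [0.3815, -0.3247, 0.0443]
tcp_rot: [-0.0, 1.0, 0.0, -0.001]
contact_force: [-4.3, 4.8, 13.6]
opening: 0.679
finger_force: 33.6
```

Call:
carry_out --deltas '[0, 0, -0.001, 0, 0, 0, 0, 0, -0.0015, 0, 0, 0]'

```text
time: 7.05
eef_pos: [0.3815, -0.3247, 0.0444]
tcp_rot: [-0.0, 1.0, -0.0, 0.0]
contact_force: [-0.7, 0.6, 3.0]
opening: 0.677
finger_force: 32.6
```

Call:
carry_out --deltas '[0, 0, 0, 0, 0, 0, 0, 0, 0, 0, 0, 0, 0, 0, 0, 0, 0, 0, 0, 0, -0.005, 0, 0, 0, 0, 0, -0.03, 0, 0, 0]' --grip 100

```text
time: 7.68
eef_pos: [0.3804, -0.3232, 0.0727]
tcp_rot: [-0.0, 1.0, 0.002, -0.001]
contact_force: [0.0, -0.5, 0.8]
opening: 1.003
finger_force: 0.0
```

Call:
carry_out --deltas '[0, 0, -0.04, 0, 0, 0, 0, 0, -0.06, 0, 0, 0, 0, 0, -0.06, 0, 0, 0]'

```text
time: 8.05
eef_pos: [0.3824, -0.3256, 0.1361]
tcp_rot: [-0.0, 1.0, -0.002, 0.002]
contact_force: [-1.0, 0.8, -0.8]
opening: 1.0
finger_force: 0.0
```

```bash
python3 wl.py w3.png .378 -.324 .054
```

```text
8.1 [ 0.3816 -0.3247  0.1344] [-0.     1.    -0.001  0.001] [283. 203.] (array([ 0.377 , -0.3242]), array([ 378.5, -324.2,   30.3]), np.float64(0.0534), 4669)
world delta [-0.0031  0.0005]
```

View pics/w3.png

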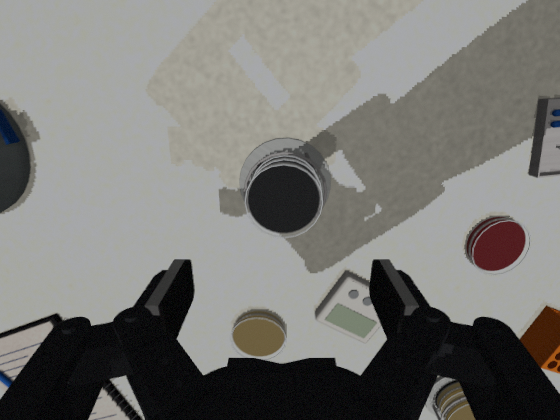

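The black dish is on its stack at (284,198), centred to about 1 mm. The red dish is next.

Call:
carry_out --deltas '[-0.015, 0.053, 0.0, 0, 0, 0, -0.03, 0.106, 0.01, 0, 0, 0, -0.045, 0.159, 0.02, 0, 0, 0, -0.0585, 0.211, 0.035, 0, 0, 0, -0.0585, 0.211, 0.035, 0, 0, 0]'

```text
time: 8.72
eef_pos: [0.4379, -0.1093, 0.0956]
tcp_rot: [-0.003, 1.0, 0.002, -0.003]
contact_force: [0.8, -1.0, -0.1]
opening: 1.0
finger_force: 0.0
```

```bash
python3 wl.py w4.png .440 -.1135 .016
```

```text
8.775 [ 0.4386 -0.1113  0.0966] [-0.002  1.     0.001 -0.002] [275. 213.] (array([ 0.4376, -0.1117]), array([ 439.2, -111.8,   30.3]), np.float64(0.0154), 4662)
world delta [ 0.0006 -0.0005]
```

Call:
carry_out --deltas '[0, 0, 0.04, 0, 0, 0, 0, 0, 0.08, 0, 0, 0, 0, 0, 0.091, 0, 0, 0, 0, 0, 0.091, 0, 0, 0]'

```text
time: 9.28
eef_pos: [0.4395, -0.1141, 0.0075]
tcp_rot: [0.001, 1.0, 0.0, -0.001]
contact_force: [-0.7, 1.1, 0.9]
opening: 1.002
finger_force: 0.0
```

Call:
carry_out --deltas '[0, 0, 0, 0, 0, 0, 0, 0, 0, 0, 0, 0, 0, 0, 0, 0, 0, 0, 0, 0, 0, 0, 0, 0]' --grip 50

```text
time: 9.78
eef_pos: [0.4412, -0.1143, 0.0101]
tcp_rot: [-0.0, 1.0, -0.001, 0.001]
contact_force: [-1.7, 0.2, 4.9]
opening: 0.668
finger_force: 30.7
```

Call:
carry_out --deltas '[0, 0, -0.03, 0, 0, 0, 0, 0, -0.08, 0, 0, 0, 0, 0, -0.12, 0, 0, 0, -0.005, 0.04, -0.12, 0, 0, 0, -0.01, 0.09, -0.12, 0, 0, 0]'

```text
time: 10.4
eef_pos: [0.4512, -0.0233, 0.1303]
tcp_rot: [0.001, 1.0, -0.001, 0.003]
contact_force: [-0.1, -0.2, -1.2]
opening: 0.661
finger_force: 32.0
```

Call:
carry_out --deltas '[0, 0.055, 0, 0, 0, 0, 0, 0.105, 0, 0, 0, 0, 0.018, 0.155, 0, 0, 0, 0, 0.036, 0.205, 0, 0, 0, 0, 0.054, 0.255, 0, 0, 0, 0]'

```text
time: 11.02
eef_pos: [0.3956, 0.2333, 0.1293]
tcp_rot: [-0.0, 1.0, 0.0, 0.001]
contact_force: [0.0, -0.5, 0.5]
opening: 0.662
finger_force: 32.0
```

Call:
carry_out --deltas '[0.026, 0.053, 0, 0, 0, 0, 0.026, 0.053, 0, 0, 0, 0, 0.026, 0.053, 0, 0, 0, 0]'

```text
time: 11.4
eef_pos: [0.37, 0.2848, 0.1286]
tcp_rot: [-0.001, 1.0, 0.0, 0.001]
contact_force: [0.2, 0.8, -1.0]
opening: 0.665
finger_force: 32.1
```

```bash
python3 wl.py w5.png .371 .284 .054; python3 held.py
```

```text
11.45 [0.3703 0.2842 0.1285] [0.    1.    0.    0.001] [280. 213.] (array([0.3539, 0.2854]), array([367.3, 285.3,  33.8]), np.float64(0.0532), 2506)
world delta [-0.003   0.0011]
held rel TCP mm -2.3 0.4 30.4 plane [0.01   0.01   0.0052] tcp [0.3705 0.2838 0.1283]
```

View pics/w5.png

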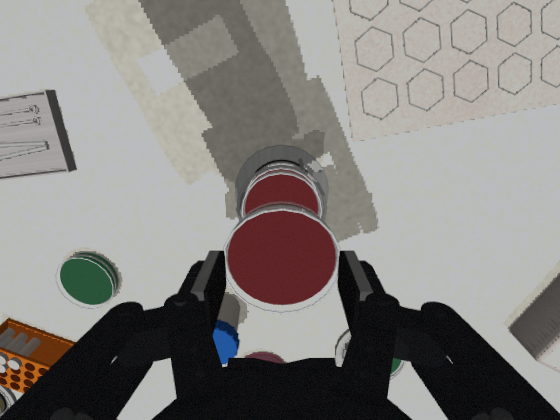

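The red dish is held at (282,258) and the red stack shows at (280,195). Lowering.

Call:
carry_out --deltas '[-0.0025, 0, 0.025, 0, 0, 0, -0.0025, 0, 0.05, 0, 0, 0, -0.0025, 0, 0.058, 0, 0, 0, -0.0025, 0, 0.061, 0, 0, 0, -0.0025, 0, 0.062, 0, 0, 0]'

```text
time: 12.12
eef_pos: [0.3731, 0.2846, 0.0666]
tcp_rot: [0.0, 1.0, 0.0, 0.001]
contact_force: [-0.1, 0.2, -0.4]
opening: 0.664
finger_force: 32.1
```

Call:
carry_out --deltas '[0, 0, 0.001, 0, 0, 0, 0, 0, 0.0015, 0, 0, 0, 0, 0, 0.002, 0, 0, 0]'

```text
time: 12.5
eef_pos: [0.3724, 0.2848, 0.0642]
tcp_rot: [-0.0, 1.0, 0.0, 0.0]
contact_force: [-0.3, 0.3, 2.9]
opening: 0.662
finger_force: 32.6
```

Contact at about 3 N. Releasing.

Call:
carry_out --deltas '[0, 0, 0, 0, 0, 0, 0, 0, 0, 0, 0, 0, 0, 0, 0, 0, 0, 0, 0, 0, -0.005, 0, 0, 0, 0, 0, -0.03, 0, 0, 0]' --grip 100

```text
time: 13.12
eef_pos: [0.3709, 0.2839, 0.0928]
tcp_rot: [-0.0, 1.0, -0.001, -0.002]
contact_force: [1.3, -0.7, -0.4]
opening: 1.0
finger_force: 0.0
```

Call:
carry_out --deltas '[0, 0, -0.04, 0, 0, 0, 0, 0, -0.05, 0, 0, 0, 0, 0, -0.05, 0, 0, 0]'

```text
time: 13.5
eef_pos: [0.3726, 0.2847, 0.1443]
tcp_rot: [-0.0, 1.0, 0.0, 0.001]
contact_force: [0.6, -0.1, -1.2]
opening: 1.003
finger_force: 0.0
```

```bash
python3 wl.py w6.png .371 .284 .070
```

```text
13.55 [0.3718 0.2844 0.1431] [-0.  1. -0. -0.] [280. 210.] (array([0.3689, 0.2853]), array([370.5, 285.2,  30.2]), np.float64(0.0694), 4914)
world delta [-0.0013  0.0008]
```

View pics/w6.png

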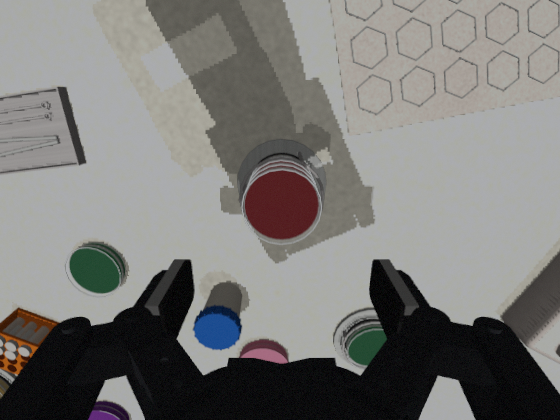

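The red dish sits squarely on its stack at (282,205). The green dish is next.

Call:
carry_out --deltas '[-0.023, -0.049, 0, 0, 0, 0, -0.046, -0.098, 0, 0, 0, 0, -0.069, -0.147, 0.01, 0, 0, 0, -0.091, -0.196, 0.03, 0, 0, 0, -0.091, -0.196, 0.045, 0, 0, 0]'

```text
time: 14.18
eef_pos: [0.4632, 0.0859, 0.0966]
tcp_rot: [0.003, 1.0, -0.0, -0.001]
contact_force: [-0.4, 0.5, -0.1]
opening: 0.999
finger_force: 0.0
```

Call:
carry_out --deltas '[0, 0, 0, 0, 0, 0]'

```text
time: 14.3
eef_pos: [0.4608, 0.0888, 0.0959]
tcp_rot: [0.0, 1.0, 0.0, -0.003]
contact_force: [-0.7, 0.4, 0.3]
opening: 0.998
finger_force: 0.0
```

```bash
python3 wl.py w7.png .463 .0886 .016
```

```text
14.35 [0.4616 0.0893 0.0971] [-0.     1.     0.    -0.002] [280. 213.] (array([0.4606, 0.0907]), array([462.2,  90.7,  30.4]), np.float64(0.0154), 4661)
world delta [0.0006 0.0014]
```

Call:
carry_out --deltas '[-0.0005, 0.001, 0.04, 0, 0, 0, -0.0005, 0.001, 0.08, 0, 0, 0, -0.0005, 0.001, 0.089, 0, 0, 0, -0.0005, 0.001, 0.089, 0, 0, 0]'

```text
time: 14.85
eef_pos: [0.4637, 0.0905, 0.0102]
tcp_rot: [-0.001, 1.0, 0.0, -0.0]
contact_force: [0.1, 0.2, 0.2]
opening: 0.998
finger_force: 0.0
```

Call:
carry_out --deltas '[0, 0, 0, 0, 0, 0, 0, 0, 0, 0, 0, 0, 0, 0, 0, 0, 0, 0, 0, 0, 0, 0, 0, 0]' --grip 50

```text
time: 15.35
eef_pos: [0.4676, 0.0896, 0.0141]
tcp_rot: [0.0, 1.0, 0.0, 0.004]
contact_force: [-1.7, -0.6, 13.9]
opening: 0.498
finger_force: 7.2
```

The fingers closed over the dish rim, so the grasp was too high. I'll open, rise and look again.

Call:
carry_out --deltas '[0, 0, 0, 0, 0, 0, 0, 0, 0, 0, 0, 0, 0, 0, 0, 0, 0, 0, 0, 0, -0.04, 0, 0, 0, 0, 0, -0.085, 0, 0, 0]' --grip 100

```text
time: 15.98
eef_pos: [0.4625, 0.0896, 0.0945]
tcp_rot: [-0.0, 1.0, 0.0, -0.002]
contact_force: [0.2, -0.3, 0.6]
opening: 1.002
finger_force: 0.0
```

Call:
carry_out --deltas '[0, 0, 0, 0, 0, 0, 0, 0, 0, 0, 0, 0]'

```text
time: 16.23
eef_pos: [0.4631, 0.0896, 0.094]
tcp_rot: [-0.0, 1.0, 0.0, -0.001]
contact_force: [-0.6, -0.7, -1.1]
opening: 1.002
finger_force: 0.0
```

```bash
python3 wl.py w8.png .463 .0886 .016
```

```text
16.275 [0.4625 0.0896 0.0933] [-0.     1.     0.    -0.001] [279. 210.] (array([0.4606, 0.0907]), array([462.1,  90.7,  30.3]), np.float64(0.0153), 4761)
world delta [-0.0004  0.0011]
```

View pics/w8.png

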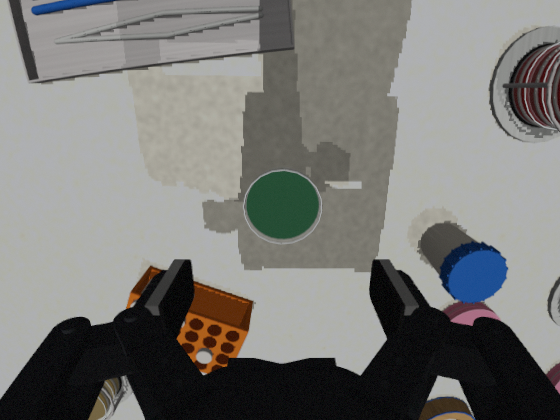

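The green dish is unmoved at (283,205). I'll retry lower, at TCP z of about 1 mm.

Call:
carry_out --deltas '[0, 0.001, 0.04, 0, 0, 0, 0, 0.001, 0.08, 0, 0, 0, 0, 0.001, 0.0925, 0, 0, 0, 0, 0.001, 0.0925, 0, 0, 0]'

```text
time: 16.77
eef_pos: [0.4625, 0.0906, 0.001]
tcp_rot: [-0.0, 1.0, 0.0, -0.002]
contact_force: [0.9, 0.6, 0.2]
opening: 0.998
finger_force: 0.0
```

Call:
carry_out --deltas '[0, 0, 0, 0, 0, 0, 0, 0, 0, 0, 0, 0, 0, 0, 0, 0, 0, 0, 0, 0, 0, 0, 0, 0]' --grip 50

```text
time: 17.27
eef_pos: [0.4654, 0.0906, 0.0042]
tcp_rot: [-0.0, 1.0, -0.0, 0.002]
contact_force: [-2.1, -0.4, 6.1]
opening: 0.683
finger_force: 32.1
```

Call:
carry_out --deltas '[0, 0, -0.03, 0, 0, 0, 0, 0, -0.08, 0, 0, 0, 0, 0, -0.12, 0, 0, 0, -0.012, 0.04, -0.12, 0, 0, 0, -0.03, 0.09, -0.12, 0, 0, 0]'

```text
time: 17.9
eef_pos: [0.4948, 0.1811, 0.1241]
tcp_rot: [0.001, 1.0, 0.0, 0.002]
contact_force: [0.2, -0.6, 0.3]
opening: 0.68
finger_force: 32.6
```

Call:
carry_out --deltas '[-0.015, 0.05, 0, 0, 0, 0, -0.03, 0.1, 0, 0, 0, 0, -0.045, 0.15, 0, 0, 0, 0, -0.0625, 0.2035, 0, 0, 0, 0, -0.0625, 0.2035, 0, 0, 0, 0]'

```text
time: 18.52
eef_pos: [0.5566, 0.3874, 0.1222]
tcp_rot: [-0.002, 1.0, 0.001, 0.001]
contact_force: [0.5, -0.6, -0.3]
opening: 0.683
finger_force: 32.6
```

```bash
python3 wl.py w9.png .5555 .384 .022; python3 held.py
```

```text
18.575 [0.5561 0.3856 0.122 ] [-0.001  1.    -0.     0.   ] [277. 199.] (array([0.5445, 0.3867]), array([554.1, 386.9,  34.3]), np.float64(0.0213), 3005)
world delta [-0.002   0.0013]
held rel TCP mm -2.7 2.6 30.9 plane [0.0185 0.0004 0.0109] tcp [0.5558 0.3844 0.122 ]
```

View pics/w9.png

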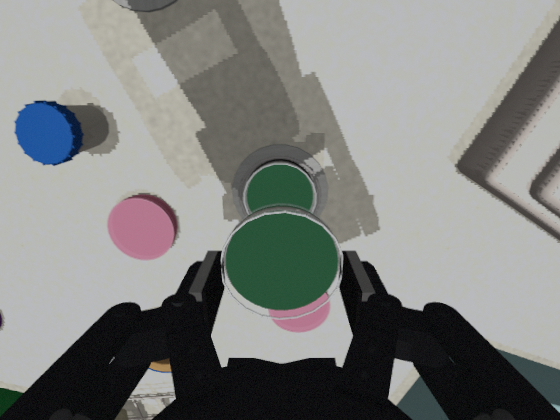

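The green dish is held at (282,258), with the green stack at (280,192). I'll measure again now that the arm has settled.

```bash
python3 wl.py w10.png .5555 .384 .022; python3 held.py
```

```text
18.675 [0.5558 0.3836 0.1221] [-0.  1. -0. -0.] [280. 200.] (array([0.544 , 0.3876]), array([553.2, 387.2,  34.2]), np.float64(0.0213), 2935)
world delta [-0.0026  0.0036]
held rel TCP mm -3.1 1.8 30.8 plane [ 0.0154 -0.0012  0.0107] tcp [0.5559 0.3832 0.1222]
```

Call:
carry_out --deltas '[-0.002, 0.002, 0.04, 0, 0, 0, -0.002, 0.002, 0.08, 0, 0, 0, -0.002, 0.002, 0.088, 0, 0, 0, -0.002, 0.002, 0.091, 0, 0, 0, -0.002, 0.002, 0.092, 0, 0, 0]'

```text
time: 19.35
eef_pos: [0.5596, 0.3864, 0.0325]
tcp_rot: [0.0, 1.0, 0.001, 0.002]
contact_force: [-0.9, 0.3, -0.4]
opening: 0.687
finger_force: 32.6
```

Call:
carry_out --deltas '[0, 0, 0.001, 0, 0, 0, 0, 0, 0.002, 0, 0, 0, 0, 0, 0.0025, 0, 0, 0]'

```text
time: 19.73
eef_pos: [0.5583, 0.3863, 0.0281]
tcp_rot: [-0.0, 1.0, 0.0, 0.0]
contact_force: [-0.6, 0.6, -0.5]
opening: 0.682
finger_force: 32.6
```

Call:
carry_out --deltas '[0, 0, 0.0005, 0, 0, 0, 0, 0, 0.001, 0, 0, 0, 0, 0, 0.0015, 0, 0, 0]'

```text
time: 20.1
eef_pos: [0.5582, 0.3861, 0.0263]
tcp_rot: [-0.0, 1.0, -0.0, -0.0]
contact_force: [-0.3, -0.6, 2.4]
opening: 0.684
finger_force: 32.8
```

Contact. Releasing and checking.

Call:
carry_out --deltas '[0, 0, 0, 0, 0, 0, 0, 0, 0, 0, 0, 0, 0, 0, 0, 0, 0, 0, 0, 0, -0.005, 0, 0, 0, 0, 0, -0.03, 0, 0, 0]' --grip 100

```text
time: 20.72
eef_pos: [0.5568, 0.3854, 0.0547]
tcp_rot: [-0.0, 1.0, -0.001, -0.002]
contact_force: [1.0, -0.2, 0.6]
opening: 0.999
finger_force: 0.0
```

Call:
carry_out --deltas '[0, 0, -0.04, 0, 0, 0, 0, 0, -0.08, 0, 0, 0, 0, 0, -0.08, 0, 0, 0, 0, 0, -0.08, 0, 0, 0]'

```text
time: 21.22
eef_pos: [0.5579, 0.3859, 0.1358]
tcp_rot: [-0.0, 1.0, -0.0, -0.0]
contact_force: [-0.3, 0.5, -0.3]
opening: 1.002
finger_force: 0.0
```

```bash
python3 wl.py w11.png .556 .385 .038
```

```text
21.275 [0.5573 0.3857 0.1347] [-0.     1.    -0.001 -0.001] [280. 200.] (array([0.5537, 0.3866]), array([555.1, 386.6,  30.3]), np.float64(0.0374), 4135)
world delta [-0.0022  0.0009]
```

View pics/w11.png

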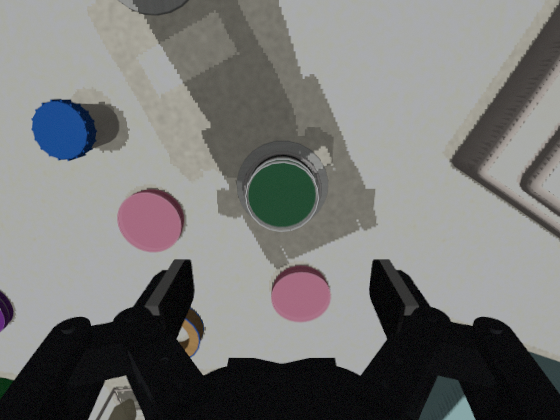

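The green dish sits centred on its stack at (283,193). The cream dish is last.

Call:
carry_out --deltas '[0, -0.05, 0, 0, 0, 0, 0, -0.11, 0, 0, 0, 0, 0, -0.17, 0, 0, 0, 0, 0, -0.23, 0, 0, 0, 0, 0, -0.29, 0, 0, 0, 0]'

```text
time: 21.9
eef_pos: [0.5568, 0.0943, 0.1342]
tcp_rot: [-0.0, 1.0, -0.0, -0.002]
contact_force: [0.6, -0.1, -0.2]
opening: 1.002
finger_force: 0.0
```

Call:
carry_out --deltas '[0, -0.06, 0, 0, 0, 0, 0, -0.12, 0, 0, 0, 0, 0, -0.18, 0, 0, 0, 0, 0, -0.24, 0, 0, 0, 0, 0, -0.29, 0, 0, 0, 0]'

```text
time: 22.52
eef_pos: [0.557, -0.1956, 0.1342]
tcp_rot: [0.0, 1.0, 0.001, -0.002]
contact_force: [1.1, -0.4, -0.3]
opening: 0.997
finger_force: 0.0
```

Call:
carry_out --deltas '[0.004, -0.057, 0, 0, 0, 0, 0.008, -0.114, 0, 0, 0, 0, 0.009, -0.158, 0.02, 0, 0, 0, 0.009, -0.158, 0.04, 0, 0, 0, 0.009, -0.158, 0.04, 0, 0, 0]'

```text
time: 23.15
eef_pos: [0.5471, -0.3496, 0.0918]
tcp_rot: [0.0, 1.0, 0.003, -0.003]
contact_force: [-0.2, 0.7, -0.2]
opening: 0.999
finger_force: 0.0
```

```bash
python3 wl.py w12.png .549 -.352 .016
```

```text
23.2 [ 0.5482 -0.3498  0.0936] [-0.     1.     0.002 -0.002] [277. 214.] (array([ 0.5465, -0.351 ]), array([ 548.3, -351.1,   30.4]), np.float64(0.0154), 4815)
world delta [ 0.0001 -0.0013]
```

Call:
carry_out --deltas '[0, 0.001, 0.04, 0, 0, 0, 0, 0.001, 0.08, 0, 0, 0, 0, 0.001, 0.092, 0, 0, 0, 0, 0.001, 0.092, 0, 0, 0]'

```text
time: 23.7
eef_pos: [0.5496, -0.3499, 0.0044]
tcp_rot: [-0.001, 1.0, 0.0, -0.0]
contact_force: [0.4, -0.4, 0.5]
opening: 1.002
finger_force: 0.0
```

Call:
carry_out --deltas '[0, 0, 0, 0, 0, 0, 0, 0, 0, 0, 0, 0, 0, 0, 0, 0, 0, 0, 0, 0, 0, 0, 0, 0]' --grip 50

```text
time: 24.2
eef_pos: [0.5509, -0.352, 0.0072]
tcp_rot: [-0.0, 1.0, -0.001, 0.002]
contact_force: [-0.8, 1.4, 6.2]
opening: 0.679
finger_force: 31.8
```

Call:
carry_out --deltas '[0, 0, -0.03, 0, 0, 0, 0, 0, -0.08, 0, 0, 0, 0, 0, -0.12, 0, 0, 0, -0.02, 0.045, -0.12, 0, 0, 0, -0.04, 0.09, -0.12, 0, 0, 0]'

```text
time: 24.82
eef_pos: [0.5901, -0.2609, 0.1261]
tcp_rot: [0.001, 1.0, -0.001, 0.001]
contact_force: [0.7, -0.3, -0.4]
opening: 0.681
finger_force: 32.2
```

Call:
carry_out --deltas '[-0.021, 0.05, 0, 0, 0, 0, -0.042, 0.1, 0, 0, 0, 0, -0.064, 0.1545, 0, 0, 0, 0, -0.064, 0.1545, 0, 0, 0, 0, -0.064, 0.1545, 0, 0, 0, 0]'

```text
time: 25.45
eef_pos: [0.6533, -0.1065, 0.1245]
tcp_rot: [-0.0, 1.0, -0.0, 0.0]
contact_force: [-0.1, -0.5, -0.6]
opening: 0.681
finger_force: 32.2
```

```bash
python3 wl.py w13.png .653 -.106 .038; python3 held.py
```

```text
25.5 [ 0.6531 -0.1073  0.1245] [ 0.  1. -0.  0.] [282. 206.] (array([ 0.6389, -0.1037]), array([ 651.2, -104.4,   34. ]), np.float64(0.0372), 2750)
world delta [-0.0019  0.0029]
held rel TCP mm -2.5 1.6 30.7 plane [0.0073 0.0047 0.008 ] tcp [ 0.653  -0.1077  0.1244]
```

View pics/w13.png

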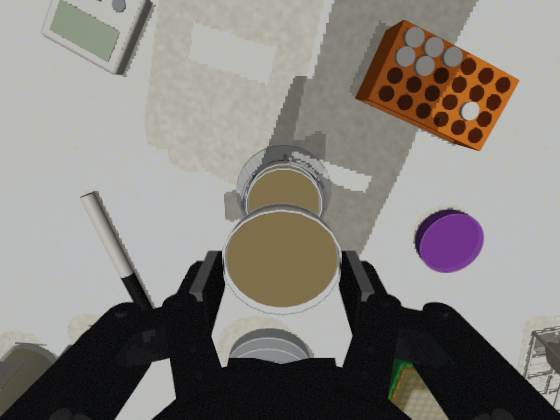

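The cream dish is held at (282,258) over the cream stack at (284,195). Lowering.

Call:
carry_out --deltas '[-0.002, 0.0015, 0.03, 0, 0, 0, -0.002, 0.0015, 0.06, 0, 0, 0, -0.002, 0.0015, 0.072, 0, 0, 0, -0.002, 0.0015, 0.076, 0, 0, 0, -0.002, 0.0015, 0.077, 0, 0, 0]'

```text
time: 26.18
eef_pos: [0.656, -0.1056, 0.0484]
tcp_rot: [0.0, 1.0, -0.0, 0.001]
contact_force: [0.7, 0.7, -0.2]
opening: 0.678
finger_force: 32.2
```

Call:
carry_out --deltas '[0, 0, 0.001, 0, 0, 0, 0, 0, 0.0015, 0, 0, 0, 0, 0, 0.002, 0, 0, 0]'

```text
time: 26.55
eef_pos: [0.6556, -0.1048, 0.0458]
tcp_rot: [-0.0, 1.0, -0.0, 0.0]
contact_force: [-0.1, 0.6, 0.1]
opening: 0.68
finger_force: 32.2
```

Call:
carry_out --deltas '[0, 0, 0.0005, 0, 0, 0, 0, 0, 0.001, 0, 0, 0]'

```text
time: 26.8
eef_pos: [0.6556, -0.1049, 0.0453]
tcp_rot: [-0.0, 1.0, -0.0, 0.0]
contact_force: [-1.2, 0.8, 5.8]
opening: 0.679
finger_force: 32.8
```

Call:
carry_out --deltas '[0, 0, 0, 0, 0, 0, 0, 0, 0, 0, 0, 0, 0, 0, 0, 0, 0, 0, 0, 0, -0.005, 0, 0, 0, 0, 0, -0.03, 0, 0, 0]' --grip 100

```text
time: 27.42
eef_pos: [0.6538, -0.1044, 0.0726]
tcp_rot: [-0.0, 1.0, 0.001, -0.002]
contact_force: [-0.7, 0.5, 0.4]
opening: 1.002
finger_force: 0.0
```

Call:
carry_out --deltas '[0, 0, -0.04, 0, 0, 0, 0, 0, -0.08, 0, 0, 0, 0, 0, -0.14, 0, 0, 0, 0, 0, -0.18, 0, 0, 0, 0, 0, -0.18, 0, 0, 0]'

```text
time: 28.05
eef_pos: [0.6576, -0.1055, 0.2606]
tcp_rot: [-0.0, 1.0, -0.002, 0.005]
contact_force: [-0.0, 0.4, -0.1]
opening: 1.003
finger_force: 0.0
```

```bash
python3 wl.py w14.png .653 -.105 .054
python3 - <<'E'
from h import *
S=shot('top','top2.png')
for n,u,v,z in [('sr',168,275,.070),('sg',131,193,.038),('sb',448,279,.054),('pot',198,219,.057)]: print(n,centre(u,v,z,S))
print(ctrl.get_state()['time'])
E
```

```text
28.1 [ 0.6562 -0.1051  0.2569] [-0.     1.    -0.001  0.002] [282. 165.] (array([ 0.652 , -0.1042]), array([ 652.9, -104.3,   30.2]), np.float64(0.0533), 2159)
world delta [-0.0033  0.0008]
sr (array([0.3712, 0.2835]), array([371.1, 284.1,  30.4]), np.float64(0.0695), 647)
sg (array([0.555, 0.384]), array([555.4, 384.3,  30.1]), np.float64(0.0373), 529)
sb (array([ 0.3785, -0.325 ]), array([ 378.1, -325.5,   30.9]), np.float64(0.054), 667)
pot (array([0.4984, 0.2225]), array([498.6, 223. ,  22.5]), np.float64(0.0564), 317)
28.15
```

View pics/w14.png

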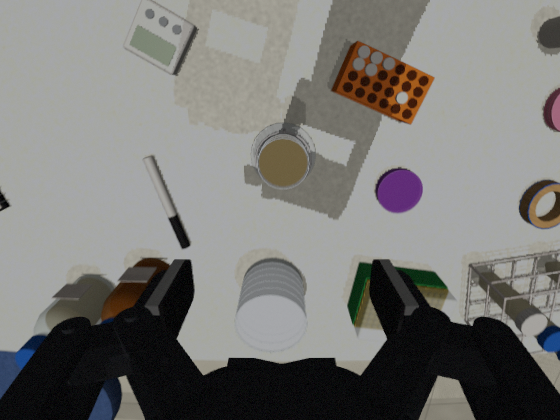

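View pics/top2.png

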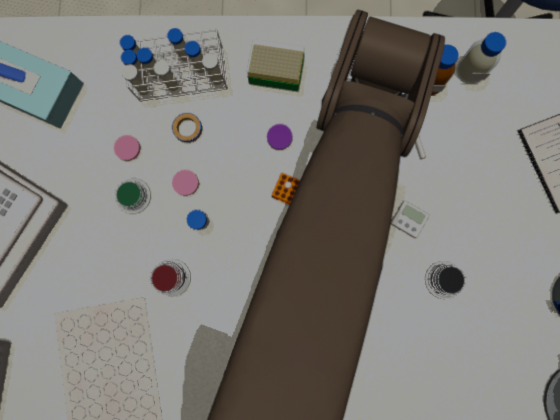

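All four dishes lie centred on their stacks: cream at (283,162) in the wrist view, and red (165,278), green (128,194) and black (452,280) from the top. Nothing else has moved, so I'm handing in.

```bash
python3 -c "
from plant import ctrl
print(ctrl.sign_off())"
```

```text
the job is handed in; nothing more can be done
None
```

All four dishes are back flat and lid up on the stacks of their own colour, centred to within about 2 mm by the cameras; the carriers, tube rack and sample pot stand where they were, and the job was handed in at about 28 s. On the green dish the first grip closed too high and slipped over the rim; the dish did not move and the second grip held.

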